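# Press the corner post into a bird feeder while the glue grabs

### The arm

A 6-joint arm with a two-finger parallel gripper is mounted at the origin on the work surface. World frame = base frame: x ahead of the robot, y to its left, z up, the work surface at z = 0. Lengths are in m, angles in rad, forces in N, time in s.
With the tool pointing down it reaches from about 0.25 to 0.725 m from the base axis. Payload 4 kg.
Tool frame: the origin (TCP) lies on the centre line of the jaws, within the pads' length; the fingertips stand 17 mm ahead of it and the grasp point (between the pads) lies 2 mm behind it; z points along the fingers, y is the line along which they close (so a half turn about z gives the same grasp; the last joint's range is limited). The gripper opens to 85 mm and grips with 20 to 120 N. Pads are 22 mm wide; open, the fingers measure 114 mm over their backs; the gripper's body (76 mm by 85 mm) begins 54 mm behind the grasp point. The pads swing forward as they close: fully open they stand 13 mm farther back than shut.
Start: joints at [-1.118, 0.241, 0.005, 1.335, 0, 1.571], TCP at [0.219, -0.45, 0.248] pointing down, gripper open.
Joint ranges: [-2.72, 2.72], [-1.05, 1.87], [-1.09, 1.28], [-1.99, 2.15], [-1.42, 1.44], [-3.14, 3.14]. Speed limits (rad/s): [2.79, 2.79, 3.14, 3.14, 3.14, 3.14].

### API

Orientations are given as a unit quaternion [x, y, z, w].
In Python, from workcell import get_obs, imaging, order gives the robot as it stands.
- The arm moves only by the tool apply_moves, never from a script. Its argument "targets" is a list that holds one entry, the list of rows, each a list of 5 numbers: the shift along the world's x, y, z in units of 40 mm (1.0 is 40 mm), then the turn about the world's z in degrees, then the gripper command: -1 is shut, 1 is fully open, values between are in proportion. In form: [[[dx, dy, dz, turn, fingers], ...]]. A call has 1 to 8 rows; each row shifts and turns the commanded pose from where the row before left it; what a row does not reach is not made up. A row lasts 1/12 s, in which the tool goes at most 41.7 mm and 7.16 degrees, less where a joint would pass 70% of its speed; a pose out of reach is approached as far as the arm can. A call is refused whole if a number of a shift passes 1 or a number of a turn 7.16, either way. A call with a gripper value outside its range is refused whole. The fingers move at their own pace and stop on an object; the grip force is fixed at half the most. Time passes only in rows, so rows that do not move let the fingers close. It gives the time, the measured TCP pose, the force, the opening and the grip force at its end, in the units of the state.
- get_obs(): the state, without advancing time (a new reading comes with each control period).
- imaging.camera(name): name is "scene" or "top" or "wrist"; returns (picture, depth): 480x640x3 uint8, blue, green, red; 480x640 float32, m along the optical axis (not along the pixel's ray), 0 where there is no reading.
- imaging.get_calibration(name): a dict with "camera_matrix" (3x3 intrinsics, pixels), "eye" and "rotation" of the camera in the world; the wrist camera has in their place "hand_eye" (4x4, takes a point from camera to tool coordinates, whose origin is the TCP and whose axes are the flange's). Camera axes: x right, y down, z forward; pixel columns grow to the right and rows downward; lengths in m; the calibration is good to about 2 mm. A picture is of the moment at which its call begins: read the wrist's pose just before it. get_calibration takes no time and is no camera call.
- order.job_done(): hands the job in; it is judged then, once.
The state is a dict: "clock": time; "joint_pos": joint angles; "joint_vel": joint speeds; "tau": joint torques, N m; "eef_pos": TCP position; "tool_rot": TCP orientation; "ft_force": force on the tool from outside, world axes, zero at the start; "ft_torque": the same for the moment, N m; "grip_width": finger opening in m; "grasp_force": force on a finger pad.
Only numpy, scipy, OpenCV 4.12 (cv2) and the standard library are available. Lean on these libraries where they do the work, as an engineer would, in place of code of your own. Each camera call takes 0.05 s, during which the arm holds its last target. There are 200 camera calls.

### The job

Pick up the tall square wooden post, stand it upright on the floor of the half-built bird feeder in the inside corner where its two rims meet, and press it firmly against both rims at once, square and flush with them. Keep it pressed there for at least three seconds while the glue grabs, and finish still holding it pressed into the corner with the gripper: do not let go. Leave the other things (round post, short offcut, screw tin, glue bottle, drink can, thread spool) where they stand.

Things in the scene. Friction and masses are not known exactly. Their poses are not given: they have to be found in the camera images.
- post_center (a point): centre (half-way up) of the tall square post of pale wood, 38 x 38 mm in section, 80 mm tall, 60 to 130 g, loose, standing on the table at the start; z axis up, x and y axes square to its sides. Grip it by two opposite sides a little above its centre, so that the fingertips stay above the rims
- post: the same square post; the origin is the centre of its foot, 40 mm below its centre
- feeder: half-built bird feeder fixed to the table: plywood floor 200 x 180 mm, 12 mm thick, with pale wooden rims on two sides, the other two open. Origin: the inside corner where the rims meet, on top of the floor. x points into the far rim (within 35 degrees of the robot's x), y into the side rim, z up. The floor spans x -200 to 0, y -180 to 0 mm; the seated post has its centre at -19, -19, 40 mm
- far_rim: straight rigid rim of planed wood (the post slides along it with some friction) along the feeder's far side, 15 mm thick, 24 mm high above the floor, its inner face in the plane x = 0 of the feeder; origin at the inside corner as for the feeder, same axes
- side_rim: straight rigid rim of planed wood (the post slides along it with some friction) along the feeder's left side, 15 mm thick, 24 mm high above the floor, its inner face in the plane y = 0 of the feeder; origin at the inside corner as for the feeder, same axes
- round_post: loose round post of the same wood, 38 mm in diameter, 80 mm tall, standing on the table near the square post; origin at the centre of its foot. Not wanted
- offcut: loose short offcut of the same square section, 38 x 38 mm, only 40 mm tall, standing on the table near the square post; origin at the centre of its foot. Not wanted
- screw_tin: closed round metal tin, 47 mm in diameter, 38 mm tall, standing on the feeder's floor away from the corner; origin at the centre of its underside
- glue: white glue bottle, 56 mm in diameter, 150 mm tall, at the back of the table; origin at the centre of its underside
- drink_can: drink can, 64 mm in diameter, 120 mm tall, at the back left; origin at the centre of its underside
- spool: white thread spool, 36 mm in diameter, 40 mm tall, standing to the right; origin at the centre of its underside
Not all that is in view belongs to the job. Leave any purple or red look-alike of the post alone.

How it is judged:
By the outcome, as a careful person would: the job done as asked, in the order asked, and still so for the second after the job is handed in, while the arm keeps its last pose, push and grip.
It also fails if it takes over 58 s, if anything falls off the work surface, if the arm or the gripper's body presses on something with over 40 N, if the wrist force passes 120 N, or if a joint passes its speed limit or range.

## Working session

There is one attempt and no reset: what is moved stays moved. The work goes in short steps, Python scripts to look and compute and a tool call to move; the robot and the scene stay as the last step left them, time stands still between calls to the robot, and variables do not carry over. Pictures are saved under pics/ and viewed, at most 10 in all, crops included, and the job is handed in when it is done.

Besides the shell and the picture viewer there is one more tool, called after "Emit:" by a JSON object that holds its "name" and its "arguments". apply_moves: Moves the arm, as the interface text tells. Its arguments: {"type":"object","properties":{"targets":{"type":"array","items":{"type":"array","items":{"type":"array","items":{"type":"number"}}}}},"required":["targets"]}

```bash
mkdir -p pics; cat > h.py <<'E'
import numpy as np, cv2
from workcell import get_obs, imaging, order
def grab(n):
    return imaging.camera(n)
E
python3 - <<'E'
from h import *
print(get_obs())
for n in ("scene","top"):
    p,d=grab(n); cv2.imwrite(f"pics/{n}0.png",p); np.save(f"pics/{n}0.npy",d); cv2.imwrite(f"pics/{n}0_raw.png",p)
    c=imaging.get_calibration(n); print(n,{k:np.round(v,4).tolist() for k,v in c.items()})
print(imaging.get_calibration("wrist"))
E
```

```text
{'clock': 0.0, 'joint_pos': array([-1.11798905e+00,  2.41423381e-01,  3.67565743e-03,  1.33520111e+00,
       -5.97663221e-06,  1.57078329e+00]), 'joint_vel': array([ 6.83676124e-04,  5.08105544e-04, -4.49275199e-05, -2.12776255e-04,
       -7.85259381e-04, -1.01009627e-03]), 'tau': array([ 4.50887483e-04, -3.72318900e+01,  2.52406955e+01,  1.71002682e-02,
       -9.43310795e-06, -1.14003416e-05]), 'eef_pos': array([ 0.21847295, -0.44905431,  0.2473892 ]), 'tool_rot': array([ 9.74477958e-01,  2.24480625e-01, -2.44496662e-04, -1.04811865e-03]), 'ft_force': array([-0.14524787,  0.30452312,  0.48564863]), 'ft_torque': array([-0.00266098,  0.03076468,  0.03050303]), 'grasp_force': 0.0, 'grip_width': 0.08516276857548581}
scene {'camera_matrix': [[620.1858, 0.0, 320.494], [0.0, 620.1858, 249.7887], [0.0, 0.0, 1.0]], 'eye': [1.4253, -0.7718, 0.7938], 'rotation': [0.8045, 0.3571, -0.1901, -0.4349]}
top {'camera_matrix': [[490.5892, 0.0, 315.8589], [0.0, 490.5892, 246.2552], [0.0, 0.0, 1.0]], 'eye': [0.4835, 0.0035, 1.0878], 'rotation': [0.706, -0.7053, 0.0536, -0.0354]}
{'camera_matrix': array([[347.88813665,   0.        , 316.86232252],
       [  0.        , 347.88813665, 243.32090224],
       [  0.        ,   0.        ,   1.        ]]), 'hand_eye': array([[ 6.21632517e-05, -9.47250964e-01, -3.20492756e-01,
         8.18824564e-02],
       [ 9.99999875e-01,  2.18169596e-04, -4.50862348e-04,
         3.99443782e-05],
       [ 4.97001569e-04, -3.20492688e-01,  9.47250859e-01,
        -1.25092951e-01],
       [ 0.00000000e+00,  0.00000000e+00,  0.00000000e+00,
         1.00000000e+00]])}
```

View pics/top0.png

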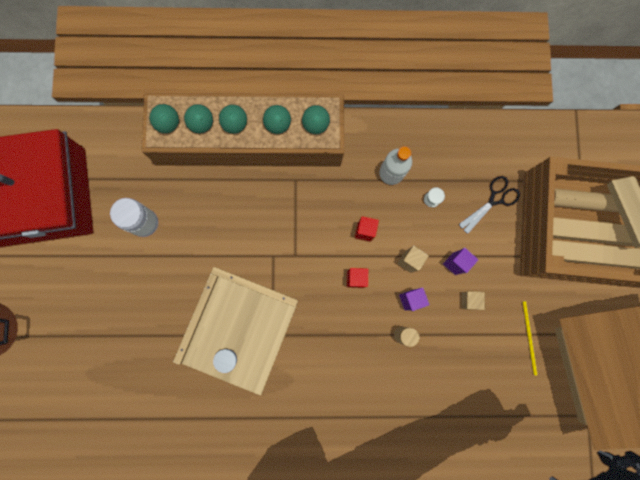

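View pics/scene0.png

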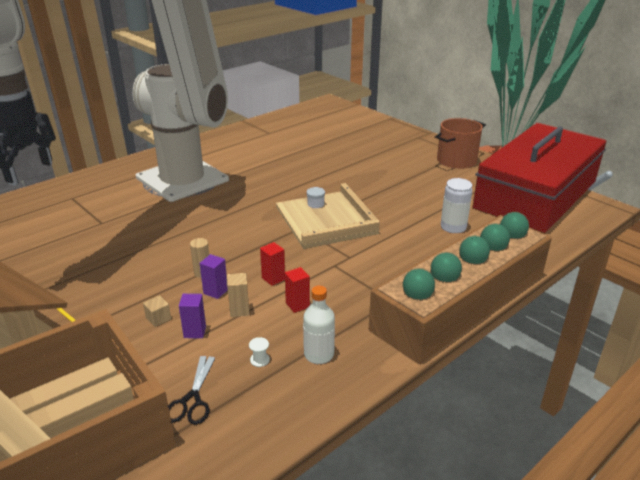

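The top view shows these candidates for the post: pale square tall (415,258), pale offcut (475,300), pale round (409,337), purple (462,261) and (415,299), red (367,228) and (358,278). I choose the pale square one at (415,258), which is at (238,295) in the scene view. The feeder's inside corner is near (215,277) in the top view.

```bash
cat >> h.py <<'E'
from scipy.spatial.transform import Rotation as R
def cam(n, obs=None):
    c=imaging.get_calibration(n); K=np.array(c["camera_matrix"])
    if n=="wrist":
        T=np.eye(4); T[:3,:3]=R.from_quat(obs["tool_rot"]).as_matrix(); T[:3,3]=obs["eef_pos"]
        T=T@c["hand_eye"]; return K,T[:3,:3],T[:3,3]
    q=np.array(c["rotation"]); M=R.from_quat(q).as_matrix() if q.size==4 else q
    return K,M,np.array(c["eye"])
def ray(C,px):
    K,M,e=C; p=np.c_[np.atleast_2d(px),np.ones(len(np.atleast_2d(px)))]
    return (np.linalg.inv(K)@p.T).T@M.T
def onplane(C,px,z):
    d=ray(C,px); return C[2]+d*((z-C[2][2])/d[:,2])[:,None]
def cloud(C,D):
    v,u=np.mgrid[:480,:640]; d=ray(C,np.c_[u.ravel(),v.ravel()])
    return (C[2]+d*D.ravel()[:,None]).reshape(480,640,3)
def tri(C1,p1,C2,p2):
    d1=ray(C1,p1)[0];d2=ray(C2,p2)[0]
    s=np.linalg.lstsq(np.c_[d1,-d2],C2[2]-C1[2],rcond=None)[0]
    a=C1[2]+d1*s[0];b=C2[2]+d2*s[1]; return (a+b)/2,np.linalg.norm(a-b)
E
python3 - <<'E'
from h import *
Ct,Cs=cam("top"),cam("scene")
P={n:cloud(C,np.load(f"pics/{n}0.npy")) for n,C in(("top",Ct),("scene",Cs))}
I={n:cv2.imread(f"pics/{n}0_raw.png") for n in P}
hsv=cv2.cvtColor(I["top"],cv2.COLOR_BGR2HSV)
print("hsv post",hsv[258,415],"offcut",hsv[300,475],"table",hsv[330,450],"floor",hsv[330,240])
X=P["top"]
for nm,(u,v) in dict(post=(415,258),off=(475,300),rnd=(409,337),pur1=(462,261),pur2=(415,299),red1=(367,228),red2=(358,278),tin=(224,361),table=(320,400)).items():
    w=X[v-15:v+16,u-15:u+16].reshape(-1,3); zt=X[v,u,2]
    m=np.abs(w[:,2]-zt)<.006
    r=cv2.minAreaRect(w[m][:,:2].astype(np.float32)*1000)
    print(nm,"z",zt.round(4),"rect mm",np.round(r[0],1),np.round(r[1],1),round(r[2],1))
# feeder: height layers
w=X[255:405,165:305].reshape(-1,3)
for nm,lo,hi in(("rims",.030,.043),("floor",.006,.018)):
    m=((w[:,2]>lo)&(w[:,2]<hi)); r=cv2.minAreaRect(w[m][:,:2].astype(np.float32)*1000)
    print(nm,m.sum(),np.median(w[m][:,2]).round(4),np.round(r[0],1),np.round(r[1],1),round(r[2],1),np.round(cv2.boxPoints(r)).tolist())
a=cv2.resize(I["top"][220:350,330:500],None,fx=3,fy=3,interpolation=2)
b=cv2.resize(I["scene"][230:340,135:305],None,fx=2,fy=2,interpolation=2)
c=cv2.resize(I["top"][260:400,165:305],None,fx=2,fy=2,interpolation=2)
o=np.zeros((590,790,3),np.uint8)
o[:390,:510]=a; o[:280,510:790]=c; o[390:590,:340]=b[:200]
cv2.imwrite("pics/crop1.png",o)
E
```

```text
hsv post [ 19  91 201] offcut [ 19  95 191] table [ 16 136 150] floor [ 21  89 186]
post z 0.0812 rect mm [ 587.2 -229.2] [38.1 38.5] 55.5
off z 0.0424 rect mm [ 500.1 -364.1] [38.8 36.3] 90.0
rnd z 0.0813 rect mm [ 425.2 -212.5] [37.1 36.9] 27.7
pur1 z 0.0804 rect mm [ 583.  -332.1] [37.9 38.8] 48.1
pur2 z 0.0823 rect mm [ 502.5 -229.4] [37.8 38.6] 18.4
red1 z 0.0796 rect mm [ 653.5 -130.8] [38.3 38.8] 77.6
red2 z 0.0791 rect mm [ 547.7 -109.7] [37.7 37.6] 89.3
tin z 0.0517 rect mm [375.9 166.3] [45.6 45.2] 89.4
table z -0.0002 rect mm [287.9 -33.5] [64.4 64.9] 0.1
rims 1359 0.0361 [437.1 146.6] [195.1 214.6] 68.3 [[301.0, 96.0], [501.0, 16.0], [573.0, 198.0], [373.0, 277.0]]
floor 7506 0.0122 [438.9 152.2] [305.5 292.4] 1.4 [[283.0, 295.0], [290.0, 2.0], [595.0, 10.0], [588.0, 302.0]]
```

View pics/crop1.png

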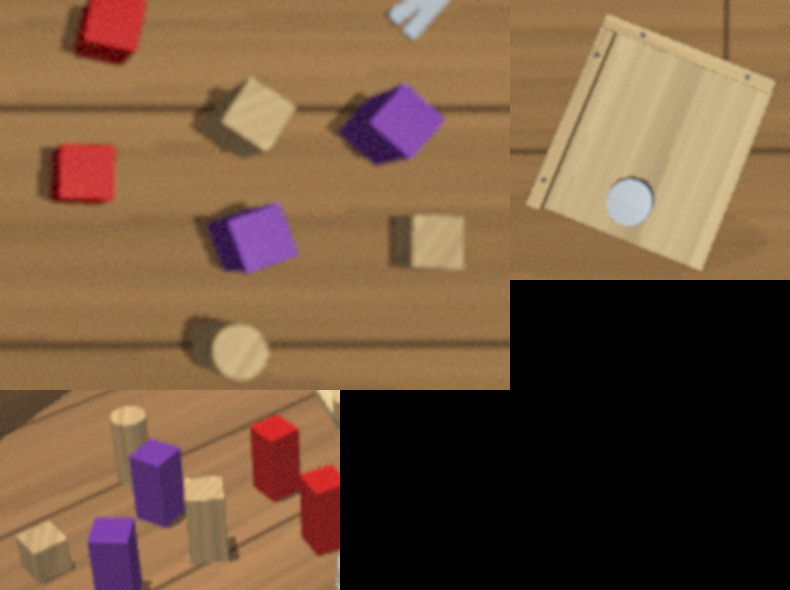

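The crop confirms it: the pale square post is tall, and the short offcut and the round post are clearly separate. The post centre is at (0.587,-0.229), the feeder yaw is about -21.7°, and the seated post centre should be near (0.529,0.179). Next I hover over the post.

Emit:
{"name": "apply_moves", "arguments": {"targets": [[[0.66,0.39,-0.08,2.1,0.5],[0.66,0.39,-0.08,2.1,0.5],[0.66,0.39,-0.08,2.1,0.5],[0.66,0.39,-0.08,2.1,0.5],[0.66,0.39,-0.08,2.1,0.5],[0.66,0.39,-0.08,2.1,0.5],[0.66,0.39,-0.08,2.1,0.5],[0.66,0.39,-0.08,2.1,0.5]]]}}

```text
clock: 0.77
eef_pos: [0.4308, -0.3237, 0.2221]
tool_rot: [0.931, 0.365, -0.0, -0.0]
ft_force: [0.6, -0.2, 0.3]
grip_width: 0.0639
grasp_force: 0.0
```

Emit:
{"name": "apply_moves", "arguments": {"targets": [[[0.66,0.39,-0.08,2.1,0.5],[0.66,0.39,-0.08,2.1,0.5],[0.66,0.39,-0.08,2.1,0.5],[0.66,0.39,-0.08,2.1,0.5],[0.66,0.39,-0.08,2.1,0.5],[0.66,0.39,-0.08,2.1,0.5],[0,0,0,0,0.5],[0,0,0,0,0.5]]]}}

```text
clock: 1.43
eef_pos: [0.5889, -0.2298, 0.2018]
tool_rot: [0.885, 0.466, -0.001, -0.001]
ft_force: [-1.0, 0.3, 0.1]
grip_width: 0.0641
grasp_force: 0.0
```

```bash
python3 - <<'E'
from h import *
o=get_obs(); p,d=grab("wrist"); cv2.imwrite("pics/w1.png",p); np.save("pics/w1.npy",d)
C=cam("wrist",o); X=cloud(C,d)
m3=R.from_quat(o["tool_rot"]).as_matrix()
print(o["clock"],o["eef_pos"].round(4),"tool y ang",np.degrees(np.arctan2(m3[1,1],m3[0,1])).round(2),"tilt",m3[:,2].round(4),o["joint_pos"].round(2))
near=np.hypot(X[...,0]-.587,X[...,1]+.229)<.035
m=(near&(abs(X[...,2]-.08)<.008)).astype(np.uint8)
v,u=np.nonzero(m); print("z top wrist depth",np.median(X[v,u,2]))
cs=max(cv2.findContours(m,0,2)[0],key=cv2.contourArea); r=cv2.minAreaRect(cs); uv=cv2.boxPoints(r); print("px",r)
W=onplane(C,uv,.08); r2=cv2.minAreaRect(W[:,:2].astype(np.float32)*1000); print("wrist rect",r2)
# height from two views: post top centre in top image vs wrist
Ct=cam("top"); Xt=cloud(Ct,np.load("pics/top0.npy"))
mt=(np.hypot(Xt[...,0]-.587,Xt[...,1]+.229)<.035)&(abs(Xt[...,2]-.08)<.006)
vt,ut=np.nonzero(mt)
print("tri",tri(Ct,[[ut.mean(),vt.mean()]],C,[[u.mean(),v.mean()]]))
E
```

```text
1.4333 [ 0.5889 -0.2298  0.2018] tool y ang -34.51 tilt [-2.6e-03  7.0e-04 -1.0e+00] [-0.37  0.53  0.31  1.36 -0.    1.8 ]
z top wrist depth 0.07941359880649636
px ((314.9999694824219, 239.5), (49.99999237060547, 48.99999237060547), -0.0)
wrist rect ((587.6131591796875, -227.79705810546875), (38.50668716430664, 38.2315673828125), 55.56026840209961)
tri (array([ 0.58732896, -0.22930693,  0.07565521]), np.float64(0.001321341896296508))
```

View pics/w1.png

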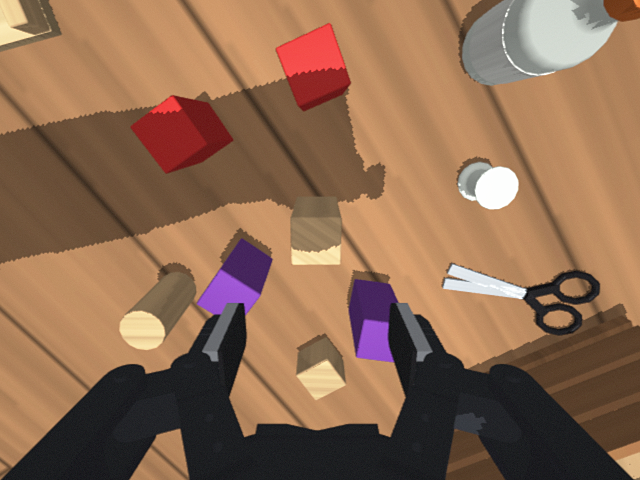

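The wrist view shows the post at (315,240), centred between the fingers. The purple posts at (235,275) and (373,320) are clear of the finger paths. I descend and grip.

Emit:
{"name": "apply_moves", "arguments": {"targets": [[[-0.04,0.03,-0.6,0,0.5],[0,0,-0.7,0,0.5],[0,0,-0.7,0,0.5],[0,0,-0.6,0,0.5],[0,0,-0.5,0,0.5],[0,0,-0.4,0,0.5],[0,0,-0.2,0,0.5],[0,0,-0.1,0,0.5]]]}}

```text
clock: 2.15
eef_pos: [0.5848, -0.2307, 0.0503]
tool_rot: [0.886, 0.464, -0.001, -0.001]
ft_force: [-0.4, -0.9, 0.0]
grip_width: 0.0643
grasp_force: 0.0
```

Emit:
{"name": "apply_moves", "arguments": {"targets": [[[0,0,0,0,0.5],[0,0,0,0,-1],[0,0,0,0,-1],[0,0,0,0,-1],[0,0,0,0,-1],[0,0,0,0,-1],[0,0,0,0,-1],[0,0,0,0,-1]]]}}

```text
clock: 2.82
eef_pos: [0.5879, -0.2305, 0.0533]
tool_rot: [0.886, 0.464, 0.001, 0.001]
ft_force: [-1.3, -0.4, 4.7]
grip_width: 0.0371
grasp_force: 60.6
```

Emit:
{"name": "apply_moves", "arguments": {"targets": [[[0,0,0.1,0,-1],[0,0,0.3,0,-1],[0,0,0.5,0,-1],[0,0,0.6,0,-1],[0,0,0.6,0,-1],[0,0,0.6,0,-1],[0,0,0.5,0,-1],[0,0,0.3,0,-1]]]}}

```text
clock: 3.48
eef_pos: [0.5874, -0.2301, 0.1942]
tool_rot: [0.886, 0.464, 0.001, 0.001]
ft_force: [1.0, -0.0, -0.4]
grip_width: 0.0375
grasp_force: 60.2
```

```bash
python3 - <<'E'
from h import *
o=get_obs(); m3=R.from_quat(o["tool_rot"]).as_matrix()
print(o["eef_pos"].round(4),o["ft_force"].round(2),o["grip_width"],o["grasp_force"],"y ang",np.degrees(np.arctan2(m3[1,1],m3[0,1])).round(2),m3[:,2].round(4))
out=[]
for n in("scene","top"):
    p,d=grab(n); X=cloud(cam(n),d); np.save(f"pics/{n}1.npy",d)
    rel=(X-o["eef_pos"])@m3   # tool frame
    out.append(rel)
    s=(abs(rel[...,0])<.021)&(abs(rel[...,1])<.021)&(rel[...,2]>-.05)&(rel[...,2]<.07)
    print(n,s.sum(),np.percentile(rel[s],[2,50,98],axis=0).round(4).tolist())
o2=get_obs(); p,d=grab("wrist"); cv2.imwrite("pics/w2.png",p)
E
```

```text
[ 0.5874 -0.2301  0.1942] [ 0.99 -0.05 -0.42] 0.037488768444405365 60.15285015106201 y ang -34.65 [ 2.6e-03 -9.0e-04 -1.0e+00]
scene 485 [[-0.0169, -0.0102, -0.0262], [0.0067, 0.0179, 0.0239], [0.0207, 0.0206, 0.0534]]
top 183 [[0.0081, -0.0188, -0.0312], [0.0198, -0.0103, 0.0032], [0.0204, 0.0166, 0.0475]]
```

View pics/w2.png

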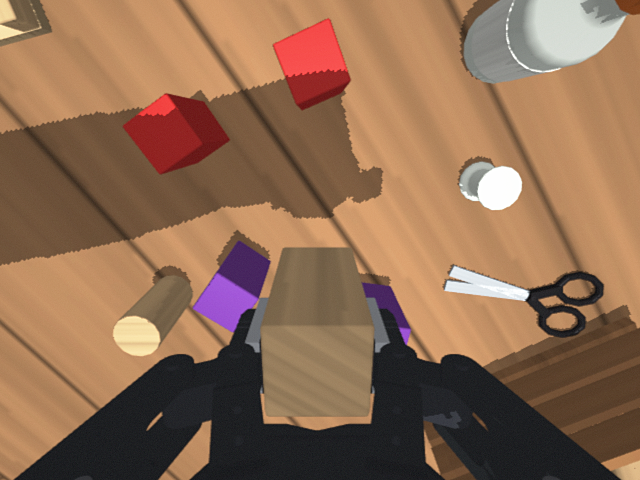

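The post is held square between the pads (front face at 265–372 px) and hangs upright. I carry it over the feeder floor, about 20 mm short of both rims.

Emit:
{"name": "apply_moves", "arguments": {"targets": [[[-0.08,0.3,0,0.86,-1],[-0.14,0.66,0,0.86,-1],[-0.14,0.66,0,0.86,-1],[-0.14,0.66,0,0.86,-1],[-0.14,0.66,0,0.86,-1],[-0.14,0.66,0,0.86,-1],[-0.14,0.66,0,0.86,-1],[-0.14,0.66,0,0.86,-1]]]}}

```text
clock: 4.3
eef_pos: [0.5421, -0.0311, 0.1894]
tool_rot: [0.856, 0.517, -0.002, -0.001]
ft_force: [0.7, 0.1, -0.8]
grip_width: 0.0374
grasp_force: 60.3
```

Emit:
{"name": "apply_moves", "arguments": {"targets": [[[-0.14,0.66,0,0.86,-1],[-0.14,0.66,0,0.86,-1],[-0.14,0.66,0,0.86,-1],[-0.14,0.66,0,0.86,-1],[-0.14,0.66,0,0.86,-1],[-0.14,0.66,0,0.86,-1],[-0.14,0.66,0,0.86,-1],[-0.08,0.36,0,0,-1]]]}}

```text
clock: 4.97
eef_pos: [0.4991, 0.1687, 0.1895]
tool_rot: [0.827, 0.563, -0.002, -0.001]
ft_force: [0.8, 0.3, -0.9]
grip_width: 0.037
grasp_force: 60.3
```

Emit:
{"name": "apply_moves", "arguments": {"targets": [[[0,0,0,0,-1],[0,0,0,0,-1],[0,0,0,0,-1]]]}}

```text
clock: 5.22
eef_pos: [0.5009, 0.1656, 0.1903]
tool_rot: [0.828, 0.561, -0.001, -0.0]
ft_force: [0.4, 0.6, -0.9]
grip_width: 0.0371
grasp_force: 60.3
```

```bash
cat > f.py <<'E'
from h import *
o=get_obs(); m3=R.from_quat(o["tool_rot"]).as_matrix()
print(o["eef_pos"].round(4),o["ft_force"].round(2),o["grip_width"].round(4),"y ang",np.degrees(np.arctan2(m3[1,1],m3[0,1])).round(2),m3[:,2].round(4),o["joint_pos"].round(2))
o=get_obs(); p,d=grab("wrist"); cv2.imwrite("pics/w3.png",p); C=cam("wrist",o); Xw=cloud(C,d)
_,ds=grab("scene"); Xs=cloud(cam("scene"),ds); Xt=cloud(cam("top"),np.load("pics/top0.npy"))
th=np.radians(-21.7); ex=np.array([np.cos(th),np.sin(th)]); ey=np.array([-ex[1],ex[0]]); c0=np.array([.5535,.1896])
for n,X in(("wrist",Xw),("top0",Xt),("scene",Xs)):
    q=X[...,:2]-c0; fx=q@ex; fy=q@ey; z=X[...,2]
    fl=(fx>-.15)&(fx<-.03)&(fy>-.15)&(fy<-.03)&(abs(z-.012)<.008)
    rt=abs(z-.036)<.006
    A=rt&(fx>-.01)&(fx<.03)&(fy<-.02)&(fy>-.19)   # far rim top
    B=rt&(fy>-.01)&(fy<.03)&(fx<-.02)&(fx>-.21)   # side rim top
    print(n,"floor z",np.median(z[fl]).round(4),fl.sum())
    for nm,m,a,b in(("far",A,fy,fx),("side",B,fx,fy)):
        if m.sum()<60: print(nm,"few",m.sum()); continue
        k=np.polyfit(a[m],b[m],1); res=b[m]-np.polyval(k,a[m])
        print(nm,m.sum(),"z",np.median(z[m]).round(4),"slope deg",np.degrees(np.arctan(k[0])).round(2),"centre mm",(1e3*np.polyval(k,-.03 if 1 else 0)).round(1),"band",(1e3*np.percentile(res,[3,97])).round(1))
E
python3 f.py
```

```text
Traceback (most recent call last):
  File "f.py", line 3, in <module>
    print(o["eef_pos"].round(4),o["ft_force"].round(2),o["grip_width"].round(4),"y ang",np.degrees(np.arctan2(m3[1,1],m3[0,1])).round(2),m3[:,2].round(4),o["joint_pos"].round(2))
                                                       ^^^^^^^^^^^^^^^^^^^^^
AttributeError: 'float' object has no attribute 'round'
```

```bash
sed -i 's/o\["grip_width"\].round(4)/o["grip_width"]/' f.py; python3 f.py
```

```text
[0.5009 0.1656 0.1903] [ 0.39  0.63 -0.94] 0.0370976432023249 y ang -21.73 [-0.0024 -0.0012 -1.    ] [ 0.32  0.33 -0.03  1.22 -0.    2.27]
wrist floor z 0.0115 9497
far 1708 z 0.0354 slope deg -0.78 centre mm 6.7 band [-7.   7.1]
side 4313 z 0.0355 slope deg 0.03 centre mm 7.6 band [-7.1  6.9]
top0 floor z 0.0122 3052
far 528 z 0.0363 slope deg -0.03 centre mm 7.7 band [-6.9  6.9]
side 645 z 0.0359 slope deg 0.11 centre mm 6.0 band [-7.   7.4]
scene floor z 0.0107 1107
far 317 z 0.0341 slope deg -0.05 centre mm 11.2 band [-11.    7.9]
side 235 z 0.0343 slope deg -0.38 centre mm 5.8 band [-7.1  8.5]
```

View pics/w3.png

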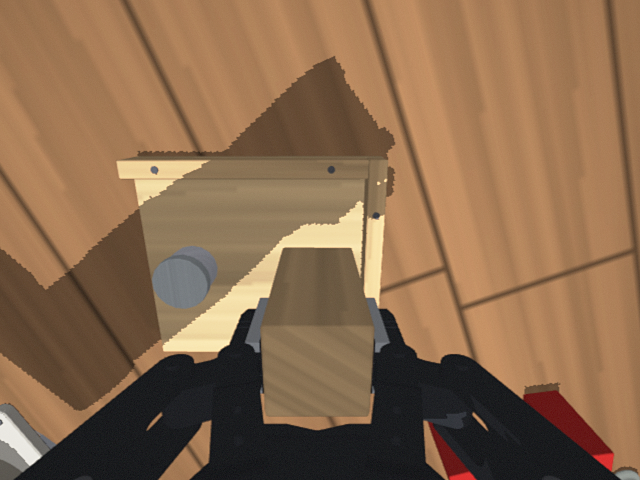

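The wrist view shows the far rim at column ~375 and the side rim at row ~170. The post is about 21 mm clear of both, and the yaw agrees with the top view to within about 0.1°. I lower it.

Emit:
{"name": "apply_moves", "arguments": {"targets": [[[0,0,-0.3,0,-1],[0,0,-0.5,0,-1],[0,0,-0.6,0,-1],[0,0,-0.6,0,-1],[0,0,-0.5,0,-1],[0,0,-0.3,0,-1],[0,0,-0.1,0,-1],[0,0,0,0,-1]]]}}

```text
clock: 5.98
eef_pos: [0.5011, 0.1648, 0.0743]
tool_rot: [0.828, 0.56, -0.001, -0.0]
ft_force: [-0.4, 0.3, -0.7]
grip_width: 0.0374
grasp_force: 60.3
```

Emit:
{"name": "apply_moves", "arguments": {"targets": [[[0,0,-0.05,0,-1],[0,0,-0.05,0,-1],[0,0,0,0,-1],[0,0,0,0,-1]]]}}

```text
clock: 6.32
eef_pos: [0.5025, 0.1661, 0.0723]
tool_rot: [0.828, 0.561, 0.001, 0.0]
ft_force: [0.6, -0.2, -1.3]
grip_width: 0.0378
grasp_force: 60.3
```

Emit:
{"name": "apply_moves", "arguments": {"targets": [[[0,0,-0.05,0,-1],[0,0,-0.05,0,-1],[0,0,0,0,-1],[0,0,0,0,-1]]]}}

```text
clock: 6.65
eef_pos: [0.5017, 0.166, 0.0674]
tool_rot: [0.828, 0.561, -0.0, -0.0]
ft_force: [1.0, 1.1, -1.7]
grip_width: 0.0375
grasp_force: 60.3
```

Emit:
{"name": "apply_moves", "arguments": {"targets": [[[0,0,-0.04,0,-1],[0,0,-0.04,0,-1],[0,0,0,0,-1],[0,0,0,0,-1]]]}}

```text
clock: 6.98
eef_pos: [0.5022, 0.1661, 0.0652]
tool_rot: [0.828, 0.561, 0.0, 0.0]
ft_force: [-2.9, -0.5, 4.8]
grip_width: 0.0375
grasp_force: 60.8
```

The foot is on the floor (about 5 N up). I slide diagonally toward the corner to roughly 3 mm short.

Emit:
{"name": "apply_moves", "arguments": {"targets": [[[0.1,0.04,0,0,-1],[0.1,0.04,0,0,-1],[0.1,0.04,0,0,-1],[0.1,0.04,0,0,-1],[0.1,0.04,0,0,-1],[0.09,0.04,0,0,-1],[0,0,0,0,-1],[0,0,0,0,-1]]]}}

```text
clock: 7.65
eef_pos: [0.5263, 0.1758, 0.0652]
tool_rot: [0.828, 0.561, 0.001, 0.0]
ft_force: [-1.3, -0.3, 6.0]
grip_width: 0.0375
grasp_force: 61.1
```

Emit:
{"name": "apply_moves", "arguments": {"targets": [[[0.023,-0.009,0,0,-1],[0.023,-0.009,0,0,-1],[0.023,-0.009,0,0,-1],[0,0,0,0,-1],[0,0,0,0,-1]]]}}

```text
clock: 8.07
eef_pos: [0.5282, 0.1752, 0.0652]
tool_rot: [0.828, 0.561, 0.001, -0.001]
ft_force: [-3.3, 0.9, 6.0]
grip_width: 0.0372
grasp_force: 61.1
```

Emit:
{"name": "apply_moves", "arguments": {"targets": [[[0.023,-0.009,0,0,-1],[0.023,-0.009,0,0,-1],[0,0,0,0,-1],[0,0,0,0,-1]]]}}

```text
clock: 8.4
eef_pos: [0.5284, 0.1751, 0.0653]
tool_rot: [0.827, 0.562, -0.0, -0.002]
ft_force: [-6.9, 3.7, 10.4]
grip_width: 0.0378
grasp_force: 61.5
```

Emit:
{"name": "apply_moves", "arguments": {"targets": [[[0.009,0.023,0,0,-1],[0.009,0.023,0,0,-1],[0.009,0.023,0,0,-1],[0,0,0,0,-1],[0,0,0,0,-1]]]}}

```text
clock: 8.82
eef_pos: [0.5285, 0.1755, 0.0653]
tool_rot: [0.828, 0.561, -0.002, -0.0]
ft_force: [-9.8, -2.5, 14.5]
grip_width: 0.0374
grasp_force: 61.9
```

Emit:
{"name": "apply_moves", "arguments": {"targets": [[[0,0,0.05,0,-1],[0.009,0.023,0,0,-1],[0.009,0.023,0,0,-1],[0.009,0.023,0,0,-1],[0,0,0,0,-1],[0,0,0,0,-1]]]}}

```text
clock: 9.32
eef_pos: [0.5294, 0.1778, 0.0654]
tool_rot: [0.828, 0.561, -0.003, -0.0]
ft_force: [-7.3, -4.3, 4.7]
grip_width: 0.0373
grasp_force: 61.2
```

Emit:
{"name": "apply_moves", "arguments": {"targets": [[[0.009,0.023,0,0,-1],[0.009,0.023,0,0,-1],[0.009,0.023,0,0,-1],[0,0,0,0,-1],[0,0,0,0,-1]]]}}

```text
clock: 9.73
eef_pos: [0.5295, 0.178, 0.0655]
tool_rot: [0.828, 0.56, -0.006, 0.001]
ft_force: [-9.6, -10.5, 9.2]
grip_width: 0.0373
grasp_force: 61.7
```

```bash
cat > s.py <<'E'
from h import *
o=get_obs(); m3=R.from_quat(o["tool_rot"]).as_matrix(); t=np.radians(-21.7); F=np.array([[np.cos(t),np.sin(t)],[-np.sin(t),np.cos(t)]])
print(o["clock"],"feeder xy mm",(F@(o["eef_pos"][:2]-[.5535,.1896])*1e3).round(1),"z",o["eef_pos"][2].round(4),"F",(F@o["ft_force"][:2]).round(1),o["ft_force"][2].round(1),"T",(F@o["ft_torque"][:2]).round(2),o["ft_torque"][2].round(2),"yaw",np.degrees(np.arctan2(m3[1,1],m3[0,1])).round(2),"tilt(feeder) deg",np.degrees(F@m3[:2,2]).round(2),o["grip_width"])
E
python3 s.py
```

```text
9.7333 feeder xy mm [-18.  -19.6] z 0.0655 F [ -5.1 -13.3] 9.2 T [-2.87  1.14] 0.28 yaw -21.83 tilt(feeder) deg [-0.23 -0.62] 0.037263817653743855
```

The post touches both rims, with y pushed harder than x and a slight lean. I balance the push and add some downward load.

Emit:
{"name": "apply_moves", "arguments": {"targets": [[[0.01,-0.02,-0.02,0,-1],[0.01,-0.02,-0.02,0,-1],[0,0,0,0,-1],[0,0,0,0,-1],[0,0,0,0,-1],[0,0,0,0,-1]]]}}

```text
clock: 10.23
eef_pos: [0.5295, 0.1778, 0.0654]
tool_rot: [0.828, 0.561, -0.005, -0.0]
ft_force: [-15.1, -6.9, 19.2]
grip_width: 0.0372
grasp_force: 62.8
```

```bash
python3 s.py
```

```text
10.2333 feeder xy mm [-17.9 -19.8] z 0.0654 F [-11.5 -12. ] 19.2 T [-2.73  2.25] 0.06 yaw -21.78 tilt(feeder) deg [-0.34 -0.47] 0.03718326613575793
```

Emit:
{"name": "apply_moves", "arguments": {"targets": [[[0,0,0,0,-1],[0,0,0,0,-1],[0,0,0,0,-1],[0,0,0,0,-1],[0,0,0,0,-1],[0,0,0,0,-1],[0,0,0,0,-1],[0,0,0,0,-1]]]}}

```text
clock: 10.9
eef_pos: [0.5296, 0.1779, 0.0654]
tool_rot: [0.828, 0.561, -0.005, -0.0]
ft_force: [-15.2, -6.3, 18.6]
grip_width: 0.0375
grasp_force: 62.8
```

```bash
python3 s.py; python3 - <<'E'
from h import *
o=get_obs(); pw,dw=grab("wrist"); ps,ds=grab("scene")
X=cloud(cam("wrist",o),dw); t=np.radians(-21.7); F=np.array([[np.cos(t),np.sin(t)],[-np.sin(t),np.cos(t)]])
f=(X[...,:2]-[.5535,.1896])@F.T; z=X[...,2]
# post's face toward the camera (feeder +y side), above the rim
m=(abs(f[...,0]+.018)<.015)&(f[...,1]>-.02)&(f[...,1]<.012)&(z>.042)&(z<.088)
A=np.c_[f[...,0][m],z[m]-.012,np.ones(m.sum())]; k=np.linalg.lstsq(A,f[...,1][m],rcond=None)[0]
print("face n",m.sum(),"yaw dev deg",np.degrees(k[0]).round(2),"lean deg",np.degrees(k[1]).round(2),"offset mm at foot",(k[2]*1e3).round(2))
r=abs(z-.036)<.005
for nm,mm,c in(("side inner y",r&(abs(f[...,0]+.1)<.05)&(abs(f[...,1]-.007)<.015),1),("far inner x",r&(abs(f[...,1]+.1)<.05)&(abs(f[...,0]-.007)<.015),0)):
    print(nm,mm.sum(),np.percentile(f[...,c][mm]*1e3,[2,98]).round(1) if mm.sum() else "")
out=np.zeros((480,800,3),np.uint8); out[:,:400]=pw[:,120:520]
out[:,400:]=cv2.resize(ps[140:260,270:370+0],(400,480),interpolation=2); cv2.imwrite("pics/chk.png",out)
E
```

```text
10.9 feeder xy mm [-17.9 -19.8] z 0.0654 F [-11.7 -11.5] 18.6 T [-2.72  2.3 ] 0.12 yaw -21.78 tilt(feeder) deg [-0.33 -0.46] 0.03751147263273528
face n 4056 yaw dev deg -0.12 lean deg 0.62 offset mm at foot -0.48
side inner y 6538 [ 0.7 14.9]
far inner x 219 [ 0.2 12. ]
```

View pics/chk.png

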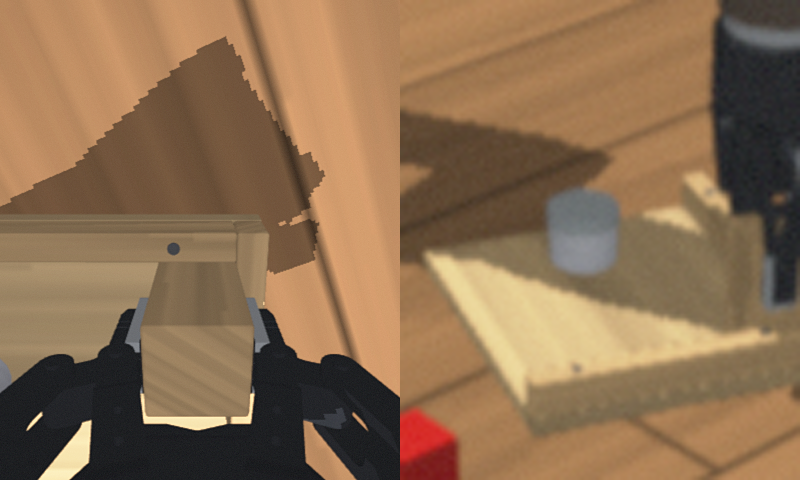

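The check picture shows the post against the side rim (row ~262) and tight to the far rim (col ~250). It is square within 0.2°, leans about 0.5°, and the tin is untouched. I hold the press for the glue.

Emit:
{"name": "apply_moves", "arguments": {"targets": [[[0,0,0,0,-1],[0,0,0,0,-1],[0,0,0,0,-1],[0,0,0,0,-1],[0,0,0,0,-1],[0,0,0,0,-1],[0,0,0,0,-1],[0,0,0,0,-1]]]}}

```text
clock: 11.67
eef_pos: [0.5296, 0.1778, 0.0654]
tool_rot: [0.828, 0.561, -0.005, -0.0]
ft_force: [-14.1, -7.0, 18.3]
grip_width: 0.0373
grasp_force: 62.8
```

Emit:
{"name": "apply_moves", "arguments": {"targets": [[[0,0,0,0,-1],[0,0,0,0,-1],[0,0,0,0,-1],[0,0,0,0,-1],[0,0,0,0,-1],[0,0,0,0,-1],[0,0,0,0,-1],[0,0,0,0,-1]]]}}

```text
clock: 12.33
eef_pos: [0.5296, 0.1778, 0.0654]
tool_rot: [0.828, 0.561, -0.005, -0.0]
ft_force: [-15.1, -6.8, 18.7]
grip_width: 0.0373
grasp_force: 62.8
```

Emit:
{"name": "apply_moves", "arguments": {"targets": [[[0,0,0,0,-1],[0,0,0,0,-1],[0,0,0,0,-1],[0,0,0,0,-1],[0,0,0,0,-1],[0,0,0,0,-1],[0,0,0,0,-1],[0,0,0,0,-1]]]}}

```text
clock: 13.0
eef_pos: [0.5296, 0.1778, 0.0654]
tool_rot: [0.828, 0.561, -0.005, -0.0]
ft_force: [-15.1, -7.6, 17.5]
grip_width: 0.0374
grasp_force: 62.8
```

Emit:
{"name": "apply_moves", "arguments": {"targets": [[[0,0,0,0,-1],[0,0,0,0,-1],[0,0,0,0,-1],[0,0,0,0,-1],[0,0,0,0,-1],[0,0,0,0,-1],[0,0,0,0,-1],[0,0,0,0,-1]]]}}

```text
clock: 13.67
eef_pos: [0.5296, 0.1778, 0.0654]
tool_rot: [0.828, 0.561, -0.005, -0.0]
ft_force: [-15.3, -7.0, 18.4]
grip_width: 0.0376
grasp_force: 62.8
```

Emit:
{"name": "apply_moves", "arguments": {"targets": [[[0,0,0,0,-1],[0,0,0,0,-1],[0,0,0,0,-1],[0,0,0,0,-1],[0,0,0,0,-1],[0,0,0,0,-1],[0,0,0,0,-1],[0,0,0,0,-1]]]}}

```text
clock: 14.33
eef_pos: [0.5295, 0.1778, 0.0654]
tool_rot: [0.828, 0.561, -0.005, -0.0]
ft_force: [-16.0, -7.3, 18.8]
grip_width: 0.0377
grasp_force: 62.8
```

```bash
python3 s.py
```

```text
14.3333 feeder xy mm [-17.9 -19.8] z 0.0654 F [-12.2 -12.7] 18.8 T [-2.69  2.35] 0.12 yaw -21.78 tilt(feeder) deg [-0.34 -0.46] 0.037689268835742085
```

The push has held steady at about 12 N on each rim for over 4 s, so I hand the job in.

```bash
python3 -c "
from workcell import order; print(order.job_done())"
```

```text
the job is handed in; nothing more can be done
None
```

The square post stands in the feeder's inside corner, still gripped and pressed at about 12 N against each rim for over 4 s, square within 0.2° and leaning about 0.5°; the job was handed in at about 14 s on the robot's clock.

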